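# Vent the proofing box: selector to three dots, flap held at the pointer

### The arm

A 6-joint arm with a two-finger parallel gripper is mounted at the origin on a cart in front of the work surface, level with it; the furniture and walls round the work are solid. World frame = base frame: x ahead of the robot, y to its left, z up, the work surface at z = 0. Lengths are in m, angles in rad, forces in N, time in s.
With the tool pointing down it reaches from about 0.3 to 0.875 m from the base axis. Payload 4.2 kg.
Tool frame: the origin (TCP) lies on the centre line of the jaws, within the pads' length; the fingertips stand 22 mm ahead of it and the grasp point (between the pads) lies 3 mm ahead of it; z points along the fingers, y is the line along which they close (so a half turn about z gives the same grasp; the last joint's range is limited). The gripper opens to 85 mm and grips with 20 to 120 N. Pads are 22 mm wide; open, the fingers measure 114 mm over their backs; the gripper's body (76 mm by 85 mm) begins 54 mm behind the grasp point. The pads swing forward as they close: fully open they stand 13 mm farther back than shut.
Start: joints at [1.205, 0.32, 1.565, -0, 1.257, -0.02], TCP at [0.195, 0.541, 0.253] pointing down, gripper open.
Joint ranges: [-3.11, 3.11], [-0.84, 2.01], [0.21, 2.61], [-1.34, 4.49], [0.05, 2.63], [-2.56, 2.56]. Speed limits (rad/s): [2.57, 2.57, 3.14, 3.14, 3.14, 3.14].

### API

Orientations are given as a unit quaternion [x, y, z, w].
In Python, from workcell import env gives the robot as it stands.
- The arm moves only by the shell command python3 jog.py 'ROWS' [OPENING] [FORCE]. ROWS is rows parted by semicolons, their numbers by spaces, 1 to 12 of them, each of 4 numbers: dx, dy, dz in m, then a turn about the tool's z in rad; each row shifts and turns the commanded pose from where the row before left it, along the tool's axes as they then stand; what a row does not reach is not made up. A row lasts 1/10 s, in which the tool goes at most 0.05 m and 0.15 rad, less where a joint would pass 70% of its speed; a pose out of reach is approached as far as the arm can. OPENING is the finger opening in m, set as the command begins (- or left out keeps the last). The fingers move at their own pace and stop on an object; FORCE is the grip in N (left out, the last holds). Time passes only in rows, so rows that do not move let the fingers close. It prints the time, the measured TCP pose, the force, the opening and the grip force at its end.
- env.sense(): the state, without advancing time (a new reading comes with each control period).
- env.camera(name): name is "side" or "top"; returns (picture, depth): 400x640x3 uint8, red, green, blue; 400x640 float32, m along the optical axis (not along the pixel's ray), 0 where there is no reading.
- env.get_calibration(name): a dict with "fovy" (degrees; the focal length in pixels is half the picture's height over the tangent of half this angle, whatever the lens; pixels are square), "cx", "cy" (the principal point, pixels), "k1" (the pictures are not rectified: a ray, as slopes to the right and down, at radius r is drawn at 1 + k1 r^2 times it, then the intrinsics apply), "R" (3x3) and "t" (3): a world point X has camera coordinates R X + t. Camera axes: x right, y down, z forward; pixel columns grow to the right and rows downward; lengths in m; the calibration is good to about 2 mm. A picture is of the moment at which its call begins. get_calibration takes no time and is no camera call.
- env.finish_job(): hands the job in; it is judged then, once.
The state is a dict: "clock": time; "q": joint angles; "qd": joint speeds; "effort": joint torques, N m; "ee_pos": TCP position; "eef_rot": TCP orientation; "contact_force": force on the tool from outside, world axes, zero at the start; "torque": the same for the moment, N m; "opening": finger opening in m; "gripper_force": force on a finger pad.
Only numpy, scipy, OpenCV 4.12 (cv2) and the standard library are available. Lean on these libraries where they do the work, as an engineer would, in place of code of your own. Each camera call takes 0.05 s, during which the arm holds its last target. There are 200 camera calls.

### The job

Air the bread-proofing box: first turn its selector knob clockwise until it clicks into the three-dot (vent) position and let go of the knob; only then lift the metal flap by its bar handle until the flap stands at the same angle as the preset pointer on the quadrant scale behind it. The flap has no stay and falls shut, so finish while still holding it steady at the pointer with the gripper; leave the pointer and the things standing around where they are.

Things in the scene. Friction and masses are not known exactly. Their poses are not given: they have to be found in the camera images.
- proofing_box: Fixed white bread-proofing box, 200 (x) x 300 (y) x 90 mm high: chamber under the flap on the left (+y), level control deck on the right (-y), 110 mm wide, 90 mm high. Origin: centre of the underside; x away from the robot at yaw 0, y left, z up. At its back (box x = +110 mm) a fixed thin aluminium arc, 182 to 206 mm about the hinge line, ticks every 10 degrees, rises to 296 mm above the worktop.
- selector (a joint): Selector knob, rad, grows clockwise seen from above. Sprung detents at 0 (one raised dot), 0.7 (two dots), 1.4 (three dots, vent); stops at -0.05 and 1.45. Starts in the first or second; released past 1.15 it snaps to 1.4. Takes about 0.05 N m. The bar's nose points at yaw 0.7 minus this value in the box's frame (counter-clockwise from box +x). Set means at least 1.25.
- selector_grip (a point): On the knob's upright axis at grip height: box (-35, -95, 122) mm, 32 mm above the deck. Black knob: disc 48 mm wide, top 12 mm above the deck, and on it an upright grip bar 46 mm long, 12 mm thick, from 11 to 45 mm above the deck. A light line on its top and a small nose mark the end that points at the dots. The point's x axis runs along the bar to the nose.
- flap (a joint): Flap angle, rad: 0 closed (level), grows as the free edge rises, end stop 1.5. Weight pulls it shut from any angle up to 1.2; the hinge has almost no friction.
- flap_hinge (a point): Middle of the flap's hinge line, on the left of the box at box (0, +140, 90) mm; the hinge line runs along box x.
- flap_handle (a point): Middle of the round steel bar handle: 12 mm thick, 90 mm long, parallel to the hinge line (box x), on a post at each end. Closed: 150 mm from the hinge towards box -y, 48 mm above it, 40 mm above the flap's top face. Swings with the flap about the hinge; may roll between the fingers. Flap: aluminium panel 190 x 170 x 8 mm, 0.25 to 0.5 kg. Its y axis: in the flap, free edge to hinge.
- pointer (a joint): Angle of the preset pointer, rad, measured as the flap's angle is: 0 level, growing upward. The flap lines up when joint flap equals joint pointer. Starts between 0.5 and 0.95; stiff, stays where it is; not to be moved.
- pointer_tip (a point): Tip of the pointer: a thin dark steel strip 8 mm wide that runs 200 mm from a hub on the flap's hinge line, at box x = +104 mm just behind the flap, lying in front of the quarter arc. The point's y axis runs from tip to hub.
- mug: Green and white mug, 78x116x101 mm, standing left of the box; a bystander. Origin: centre of the underside.
- pot: Low white and red ceramic pot with lid, 63x63x34 mm, in front of the box; a bystander. Origin: centre of the underside.
- spice_jar: Spice jar with black cap, 40x40x105 mm, right of the box; a bystander. Origin: centre of the underside.
- spool: Upright spool of blue thread, 29x29x50 mm, in front of the box; a bystander. Origin: centre of the underside.
- honey_jar: Glass jar with grey lid, 71x71x110 mm, at the right; a bystander. Origin: centre of the underside.
- tape: Lying roll of tape, 100x98x25 mm, at the front right; a bystander. Origin: centre of the underside.

How it is judged:
By the outcome, as a careful person would: the job done as asked, in the order asked, and still so for the second after the job is handed in, while the arm keeps its last pose, push and grip.
It also fails if it takes over 45 s, if anything falls off the work surface, if the arm or the gripper's body presses on something with over 40 N, if the wrist force passes 120 N, or if a joint passes its speed limit or range.

## Working session

There is one attempt and no reset: what is moved stays moved. The work goes in short steps, Python scripts to look and compute and a shell command to move; the robot and the scene stay as the last step left them, time stands still between calls to the robot, and variables do not carry over. Pictures are saved under pics/ and viewed, at most 10 in all, crops included, and the job is handed in when it is done.

```bash
ls; mkdir -p pics; python3 - <<'E'
from workcell import env
import cv2,numpy as np
for n in("side","top"):
    p,d=env.camera(n); cv2.imwrite(f"pics/{n}0.png",p[:,:,::-1]); np.savez(f"{n}0.npz",p=p,d=d)
    c=env.get_calibration(n); print(n,c)
s=env.sense(); print(s)
E
```

```text
jog.py
pics
workcell.py
side {'fovy': 47.7330095141556, 'cx': 323.67669031487713, 'cy': 201.28916082645353, 'k1': -0.0787954477291204, 'R': array([[-0.96150102, -0.27479023,  0.00247152],
       [-0.16844285,  0.58223384, -0.79538089],
       [ 0.2171239 , -0.76517585, -0.60610488]]), 't': array([0.47479153, 0.23840316, 1.21558954])}
top {'fovy': 44.4445104186957, 'cx': 321.75169915819896, 'cy': 200.5428094923798, 'k1': 0.017155573878931307, 'R': array([[-0.2557007 , -0.96673857, -0.00580351],
       [-0.85851734,  0.2298282 , -0.45839609],
       [ 0.444483  , -0.11222978, -0.88872906]]), 't': array([0.00925732, 0.52054012, 1.4714368 ])}
{'clock': 0.1, 'q': array([ 1.20503832e+00,  3.20219711e-01,  1.56552892e+00, -2.47433557e-05,
        1.25740291e+00, -2.00090650e-02]), 'qd': array([-0.00031593, -0.00138769, -0.00359094, -0.00065674,  0.00083607,
       -0.00179157]), 'effort': array([ 8.44431288e-04, -4.16408801e+01, -2.34704661e+01, -1.86577597e-05,
        4.94800115e-03,  5.90647147e-06]), 'ee_pos': array([0.19474275, 0.54061283, 0.25258197]), 'eef_rot': array([ 1.72010864e-01,  9.85094744e-01, -7.67247289e-04, -1.37863938e-04]), 'contact_force': array([-0.10080597,  0.44578929, -0.36957443]), 'torque': array([ 0.00942171, -0.0402    ,  0.04007181]), 'gripper_force': 0.0, 'opening': 0.0853099548911156}
```

View pics/side0.png

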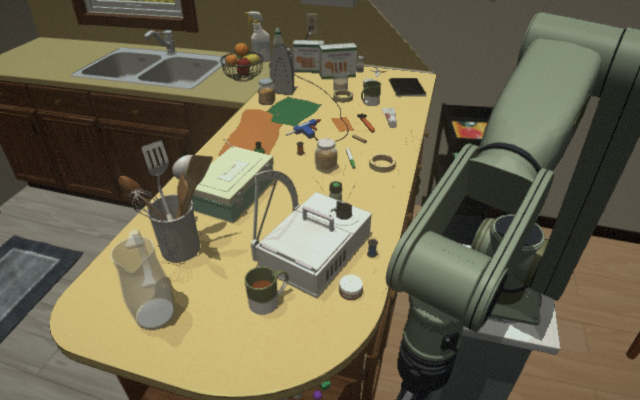

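View pics/top0.png

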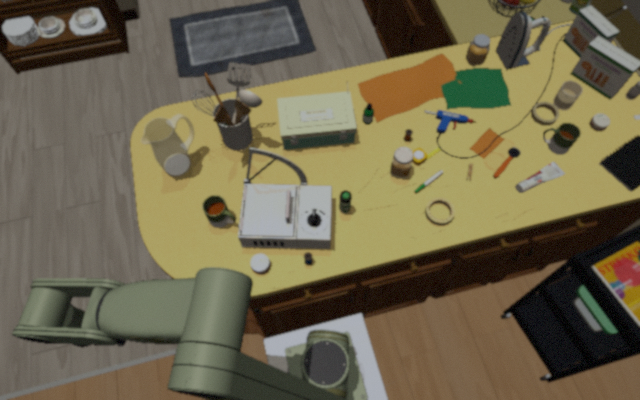

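The views show the box, centred at about side (315,240) and top (287,215). The knob is at side (345,208) and top (314,217), the handle bar at side (318,217) and top (291,207), and the arc and pointer at side (265,210) and top (260,165).

```bash
cat > h.py <<'E'
import numpy as np,cv2
from workcell import env
def K(c): f=200/np.tan(np.radians(c["fovy"]/2)); return f
def slopes(c,uv):
    uv=np.asarray(uv,float).reshape(-1,2); f=K(c)
    d=(uv-[c["cx"],c["cy"]])/f; s=d.copy()
    for _ in range(10): s=d/(1+c["k1"]*(s**2).sum(1,keepdims=True))
    return s
def rays(c,uv):
    s=slopes(c,uv); return -c["R"].T@c["t"], np.c_[s,np.ones(len(s))]@c["R"]
def proj(c,X):
    Y=np.atleast_2d(X)@c["R"].T+c["t"]; s=Y[:,:2]/Y[:,2:]
    return s*(1+c["k1"]*(s**2).sum(1,keepdims=True))*K(c)+[c["cx"],c["cy"]]
def cloud(c,d):
    v,u=np.mgrid[:400,:640]; o,r=rays(c,np.c_[u.ravel(),v.ravel()])
    X=o+r*d.reshape(-1,1); X[d.ravel()==0]=np.nan; return X.reshape(400,640,3)
def plane(c,uv,z):
    o,r=rays(c,uv); return o+r*((z-o[2])/r[:,2])[:,None]
def tri(c1,a,c2,b):
    o1,r1=rays(c1,a);o2,r2=rays(c2,b);A=np.c_[r1[0],-r2[0]]
    s=np.linalg.lstsq(A,o2-o1,rcond=None)[0];p,q=o1+r1[0]*s[0],o2+r2[0]*s[1]; return (p+q)/2,np.linalg.norm(p-q)
E
python3 - <<'E'
from h import *
for n,(x0,y0,x1,y1) in dict(side=(240,160,390,300),top=(225,140,365,260)).items():
    z=np.load(n+"0.npz");c=env.get_calibration(n);X=cloud(c,z["d"])
    p=cv2.resize(z["p"][y0:y1,x0:x1],None,fx=5,fy=5,interpolation=cv2.INTER_CUBIC)[:600]
    p=np.clip(p*1.0,0,255).astype(np.uint8);cv2.imwrite(f"pics/{n}c.png",p[:,:,::-1])
    m=np.zeros((400,640),bool);m[y0:y1,x0:x1]=1
    rgb=z["p"].astype(int);grey=(rgb.max(2)-rgb.min(2)<35)&(rgb.min(2)>90)
    t=m&grey&(X[...,2]>.08)&(X[...,2]<.103)
    P=X[t];r=cv2.minAreaRect(P[:,:2].astype(np.float32)*1000);print(n,t.sum(),np.median(P[:,2]),r)
    k=m&(rgb.max(2)<75)&(X[...,2]>.115)&(X[...,2]<.145)
    print("dark hi",k.sum(),np.c_[X[k],np.argwhere(k)[:,::-1]].round(3)[::4])
    h=m&(X[...,2]>.125)&(X[...,2]<.15)&(rgb.min(2)>75)&grey
    print("handle",h.sum(),X[h].round(3)[::4])
E
```

```text
side 4723 0.09570495293722292 ((668.8416748046875, -43.11376953125), (378.01751708984375, 547.4494018554688), 65.34785461425781)
dark hi 82 [[ 4.76e-01 -8.50e-02  1.34e-01  3.38e+02  2.02e+02]
 [ 4.69e-01 -8.30e-02  1.34e-01  3.40e+02  2.03e+02]
 [ 4.69e-01 -8.40e-02  1.29e-01  3.40e+02  2.04e+02]
 [ 4.56e-01 -8.00e-02  1.35e-01  3.44e+02  2.04e+02]
 [ 4.75e-01 -8.60e-02  1.23e-01  3.38e+02  2.05e+02]
 [ 4.62e-01 -8.00e-02  1.30e-01  3.42e+02  2.05e+02]
 [ 4.47e-01 -7.90e-02  1.34e-01  3.47e+02  2.05e+02]
 [ 4.76e-01 -8.70e-02  1.18e-01  3.38e+02  2.06e+02]
 [ 4.62e-01 -8.00e-02  1.26e-01  3.42e+02  2.06e+02]
 [ 4.50e-01 -7.90e-02  1.29e-01  3.46e+02  2.06e+02]
 [ 4.37e-01 -7.30e-02  1.37e-01  3.50e+02  2.06e+02]
 [ 4.66e-01 -8.30e-02  1.19e-01  3.41e+02  2.07e+02]
 [ 4.52e-01 -7.50e-02  1.28e-01  3.45e+02  2.07e+02]
 [ 4.41e-01 -7.70e-02  1.30e-01  3.49e+02  2.07e+02]
 [ 4.59e-01 -7.90e-02  1.20e-01  3.43e+02  2.08e+02]
 [ 4.46e-01 -7.60e-02  1.25e-01  3.47e+02  2.08e+02]
 [ 4.59e-01 -7.80e-02  1.17e-01  3.43e+02  2.09e+02]
 [ 4.47e-01 -7.90e-02  1.19e-01  3.47e+02  2.09e+02]
 [ 4.5
[... 2138 characters left out ...]
43]
 [ 0.558 -0.031  0.136]
 [ 0.554 -0.031  0.136]
 [ 0.557 -0.03   0.125]
 [ 0.546 -0.015  0.138]
 [ 0.54  -0.014  0.142]
 [ 0.535 -0.013  0.144]
 [ 0.534 -0.013  0.141]
 [ 0.531 -0.012  0.138]
 [ 0.527 -0.011  0.14 ]
 [ 0.521 -0.01   0.145]
 [ 0.522 -0.01   0.136]
 [ 0.512 -0.011  0.147]
 [ 0.512 -0.011  0.14 ]
 [ 0.506 -0.01   0.145]
 [ 0.502 -0.012  0.144]
 [ 0.494 -0.004  0.149]
 [ 0.479 -0.089  0.134]
 [ 0.493 -0.004  0.145]
 [ 0.472 -0.087  0.141]
 [ 0.488 -0.006  0.147]
 [ 0.471 -0.09   0.136]
 [ 0.488 -0.005  0.139]
 [ 0.468 -0.089  0.133]
 [ 0.482 -0.004  0.143]
 [ 0.482  0.002  0.14 ]
 [ 0.48   0.003  0.137]
 [ 0.476  0.004  0.139]
 [ 0.473  0.005  0.137]
 [ 0.472  0.005  0.133]]
```

View pics/sidec.png

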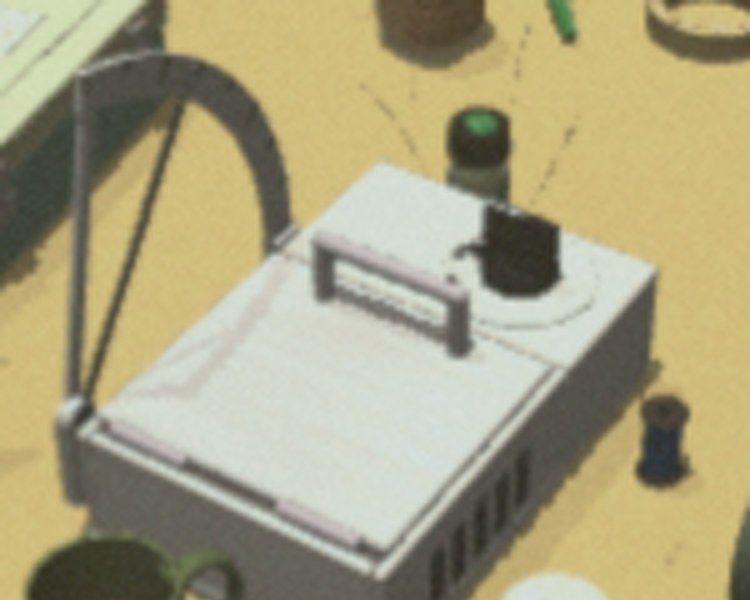

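View pics/topc.png

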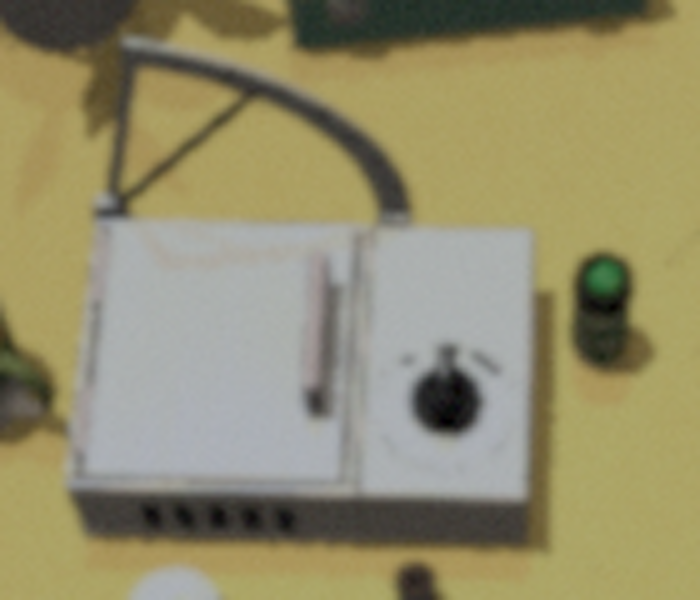

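Crop positions, converted to full pixels:
- **Knob:** its nose points along box +x, at the middle mark (top crop (447,350)), so the selector is at 0.7.
- **Handle:** the bar runs from side (303.6,207.6) to (333,219).
- **Pointer:** it runs from side (259,235) to (276,181), and from top (251,178) to (276,158).

```bash
python3 - <<'E'
from h import *
cs,ct=env.get_calibration("side"),env.get_calibration("top")
T=lambda x,y:(225+(x-2)/5,140+(y-2)/5); S=lambda x,y:(240+(x-2)/5,160+(y-2)/5)
tc=[T(100,217),T(532,230),T(527,500),T(70,487)]; sc=[S(85,427),S(380,163),S(657,268),S(380,577)]
for a,b in zip(sc,tc):
    X,e=tri(cs,a,ct,b); print("corner tri",X.round(4),round(e,4),"plane .09 s",plane(cs,[a],.09)[0].round(4),"t",plane(ct,[b],.09)[0].round(4))
C=(plane(cs,sc,.09)+plane(ct,tc,.09))[:,:2]/2
# ordered BL,BR,FR,FL
M=C.mean(0); loc=np.array([[.1,.15],[.1,-.15],[-.1,-.15],[-.1,.15]])
Q=C-M; yaw=np.arctan2((loc[:,0]*Q[:,1]-loc[:,1]*Q[:,0]).sum(),(loc*Q).sum()); 
print("centre",M.round(4),"yaw",yaw,"sides",np.linalg.norm(np.roll(C,-1,0)-C,axis=1).round(4))
Rz=lambda a:np.array([[np.cos(a),-np.sin(a)],[np.sin(a),np.cos(a)]])
W=lambda x,y,z:np.r_[M+Rz(yaw)@[x,y],z]
print("knob",W(-.035,-.095,.122),"handle",W(0,-.01,.138),"hinge",W(0,.14,.09))
# handle measured: pixels of bar
for n,c in(("side",cs),("top",ct)):
    z=np.load(n+"0.npz");X=cloud(c,z["d"]);rgb=z["p"].astype(int)
    L=(X[...,:2]-M)@Rz(yaw)
    m=(abs(L[...,0])<.06)&(abs(L[...,1]+.01)<.03)&(X[...,2]>.134)&(X[...,2]<.16)
    print(n,"handle box frame",m.sum(),np.median(L[m],0),L[m].min(0),L[m].max(0),np.median(X[...,2][m]))
    m=(np.hypot(L[...,0]+.035,L[...,1]+.095)<.05)&(X[...,2]>.125)&(X[...,2]<.16)
    print(n,"knob",m.sum(),L[m].mean(0),L[m].min(0),L[m].max(0),np.percentile(X[...,2][m],95))
    # project predicted knob axis top/handle ends
    print("pred px knob top",proj(c,W(-.035,-.095,.135)),"handle ends",proj(c,[W(.045,-.01,.144),W(-.045,-.01,.144)]).round(1).tolist())
    # pointer
    print("hub px",proj(c,W(.104,.14,.09)).round(1))
    o,r=rays(c,[S(88,395),S(132,253),S(180,108)] if n=="side" else [T(122,198),T(185,147),T(250,97)])
    nrm=np.r_[Rz(yaw)@[1,0],0];s=((W(.104,0,0)-o)@nrm)/(r@nrm);P=o+r*s[:,None]
    l=(P[:,:2]-M)@Rz(yaw); print("ptr box y,z",np.c_[l[:,1],P[:,2]].round(4).tolist(),"ang from hub",np.arctan2(P[:,2]-.09,.14-l[:,1]).round(3),"slope",np.arctan2(P[2,2]-P[0,2],-(l[2,1]-l[0,1])))
E
```

```text
corner tri [0.6532 0.1076 0.0929] 0.0033 plane .09 s [0.6528 0.1058 0.09  ] t [0.6568 0.1076 0.09  ]
corner tri [ 0.5711 -0.1747  0.0875] 0.0018 plane .09 s [ 0.5691 -0.1707  0.09  ] t [ 0.5708 -0.1745  0.09  ]
corner tri [ 0.382  -0.1194  0.0867] 0.0009 plane .09 s [ 0.3819 -0.1157  0.09  ] t [ 0.3802 -0.1189  0.09  ]
corner tri [0.4678 0.1637 0.0857] 0.0015 plane .09 s [0.4674 0.1671 0.09  ] t [0.4651 0.1634 0.09  ]
centre [ 0.518  -0.0045] yaw -0.2936086949559781 sides [0.2919 0.1968 0.2952 0.1975]
knob [ 0.45701212 -0.08528148  0.122     ] handle [ 0.51511403 -0.01404829  0.138     ] hinge [0.55852529 0.12953257 0.09      ]
side handle box frame 139 [-0.0020438  -0.00645445] [-0.05024813 -0.01534201] [0.05140495 0.00126393] 0.14049772516414316
side knob 75 [-0.03566798 -0.09196736] [-0.05753227 -0.10082014] [-0.01113588 -0.08664058] 0.13718742734474448
pred px knob top [[344.26605733 202.81835627]] handle ends [[304.4, 206.3], [331.6, 217.3]]
hub px [[255.7 243.1]]
ptr box y,z [[0.1322, 0.1006], [0.0857, 0.1682], [0.0367, 0.2347]] ang from hub [0.935 0.964 0.951] slope 0.9519016197608315
top handle box frame 105 [-0.00178183 -0.00903703] [-0.04972502 -0.01436619] [ 0.05065265 -0.00231017] 0.1424675454877078
top knob 53 [-0.03457979 -0.0943832 ] [-0.05819368 -0.09955721] [-0.01057798 -0.08900656] 0.1397164811208907
pred px knob top [[313.63314247 215.16012044]] handle ends [[288.6, 191.1], [286.7, 216.0]]
hub px [[246.9 182.1]]
ptr box y,z [[0.1299, 0.1108], [0.0792, 0.1803], [0.0311, 0.2436]] ang from hub [1.12  0.978 0.954] slope 0.9309057264179461
```

```bash
cat > go.py <<'E'
import sys
from workcell import env
from scipy.spatial.transform import Rotation as R
import numpy as np
# usage: x y z yaw_of_tool_y -> turn first, then tool-axis delta
x,y,z,yw=map(float,sys.argv[1:5]); s=env.sense(); r=R.from_quat(s["eef_rot"]).as_matrix()
cur=np.arctan2(r[1,1],r[0,1]); turn=-(yw-cur); r2=r@R.from_rotvec([0,0,turn]).as_matrix()
print("turn",round(turn,4),"delta",(r2.T@(np.array([x,y,z])-s["ee_pos"])).round(4),"clock",s["clock"])
E
python3 go.py 0.457 -0.0853 0.22 1.277
```

```text
turn -0.0519 delta [-0.4323 -0.5231  0.0334] clock 0.1
```

```bash
python3 jog.py '0 0 0 -0.052; -0.02 -0.025 0; -0.025 -0.03 0; -0.025 -0.03 0; -0.025 -0.03 0; -0.025 -0.03 0; -0.025 -0.03 0; -0.025 -0.03 0; -0.025 -0.03 0; -0.025 -0.03 0; -0.025 -0.03 0; -0.025 -0.03 0' 0.05 30
python3 jog.py '-0.025 -0.03 0.005 0; -0.025 -0.03 0.005 0; -0.025 -0.03 0.005 0; -0.025 -0.03 0.005 0; -0.025 -0.03 0.005 0; -0.02 -0.03 0.005 0; 0 0 0 0; 0 0 0 0'; python3 go.py 0.457 -0.0853 0.129 1.277
```

```text
clock: 0.9
ee_pos: [0.2704, 0.3222, 0.2233]
eef_rot: [0.173, 0.985, 0.0, -0.0]
contact_force: [0.5, 0.9, -0.4]
opening: 0.0853
gripper_force: 0.0
turn -0.0537 delta [-0.2966 -0.336   0.0941] clock 0.9Traceback (most recent call last):
  File "jog.py", line 5, in <module>
    connect(sys.argv[1:4])
    ~~~~~~~^^^^^^^^^^^^^^^
ValueError: setting an array element with a sequence. The requested array has an inhomogeneous shape after 1 dimensions. The detected shape was (12,) + inhomogeneous part.
```

The first command was rejected because some rows had only 3 numbers. The second one ran, so I'm continuing from there.

```bash
python3 jog.py '0 0 0 -0.054; -0.025 -0.028 0 0; -0.03 -0.034 0 0; -0.03 -0.034 0 0; -0.03 -0.034 0 0; -0.03 -0.034 0 0; -0.03 -0.034 0 0; -0.03 -0.034 0 0; -0.03 -0.034 0 0; -0.03 -0.034 0 0; -0.03 -0.034 0.01 0; 0 0 0 0' 0.05 30; python3 go.py 0.457 -0.0853 0.129 1.277
```

```text
clock: 2.1
ee_pos: [0.4596, -0.0855, 0.2123]
eef_rot: [0.147, 0.989, -0.001, 0.0]
contact_force: [-0.5, 0.8, -0.3]
opening: 0.0501
gripper_force: 0.0
turn -0.0018 delta [ 0.0026 -0.0005  0.0833] clock 2.1
```

```bash
python3 jog.py '0.0026 0 0.02 0; 0 0 0.02 0; 0 0 0.02 0; 0 0 0.015 0; 0 0 0.008 0; 0 0 0 0; 0 0 0 0'; python3 - <<'E'
from h import *
for n,(x0,y0,x1,y1) in dict(top=(260,160,360,260)).items():
    p,d=env.camera(n); p=cv2.resize(p[y0:y1,x0:x1],None,fx=5,fy=5,interpolation=cv2.INTER_CUBIC);cv2.imwrite(f"pics/{n}1.png",p[:,:,::-1])
E
```

```text
clock: 2.8
ee_pos: [0.4549, -0.081, 0.1308]
eef_rot: [0.145, 0.989, 0.0, 0.0]
contact_force: [0.1, -0.3, -0.5]
opening: 0.0501
gripper_force: 0.0
```

View pics/top1.png

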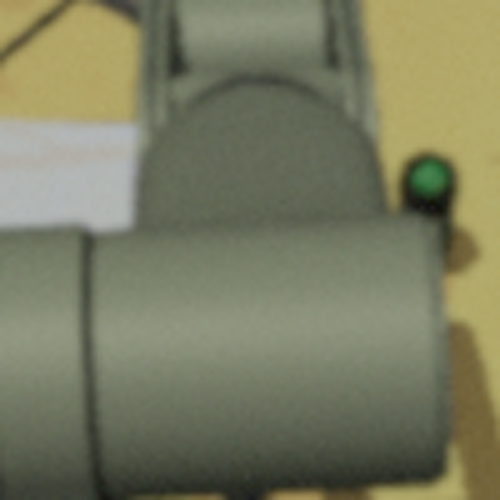

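The arm hides the knob in this view. The force is zero, so the fingers straddle the bar freely. I'll correct the few mm of drift and close.

```bash
python3 go.py 0.457 -0.0853 0.129 1.277; python3 jog.py '-0.001 -0.0035 0.001 0; 0 0 0 0' ;python3 jog.py '0 0 0 0; 0 0 0 0; 0 0 0 0; 0 0 0 0; 0 0 0 0' 0 40
```

```text
turn 0.0026 delta [-0.0031 -0.0034  0.002 ] clock 2.85
clock: 3.05
ee_pos: [0.4546, -0.0855, 0.1298]
eef_rot: [0.146, 0.989, -0.0, 0.001]
contact_force: [-0.5, 0.9, -0.4]
opening: 0.0501
gripper_force: 0.0
clock: 3.55
ee_pos: [0.4546, -0.0842, 0.1296]
eef_rot: [0.146, 0.989, 0.001, 0.0]
contact_force: [-0.0, 5.0, 1.1]
opening: 0.0115
gripper_force: 42.8
```

```bash
python3 jog.py '0 0 0 0.12; 0 0 0 0.12; 0 0 0 0.12; 0 0 0 0.12; 0 0 0 0.12; 0 0 0 0.11; 0 0 0 0; 0 0 0 0'; python3 -c "
from workcell import env;print(env.sense()['torque'])"; python3 go.py 0.457 -0.0853 0.129 1.277
```

```text
clock: 4.35
ee_pos: [0.456, -0.0823, 0.1297]
eef_rot: [0.481, 0.877, 0.004, 0.0]
contact_force: [5.8, 14.2, 0.6]
opening: 0.0113
gripper_force: 42.5
[ 2.18497746 -0.75055198  0.11735225]
turn -0.7107 delta [-0.0019 -0.0026  0.0006] clock 4.35
```

Turned by 0.71. I'll release the knob, rise, and look.

```bash
python3 jog.py '0 0 0 0; 0 0 0 0; 0 0 0 0' 0.05; python3 jog.py '0 0 -0.02 0; 0 0 -0.03 0; 0 0 -0.03 0; 0 0 -0.03 -0.14; 0 0 0 -0.14; 0 0 0 -0.14; 0 0 0 -0.14; 0 0 0 -0.14; 0 0 0 0; 0 0 0 0' ; python3 - <<'E'
from h import *
x0,y0,x1,y1=240,160,390,280
p,d=env.camera("side");p=cv2.resize(p[y0:y1,x0:x1],None,fx=5,fy=5,interpolation=cv2.INTER_CUBIC);cv2.imwrite("pics/side2.png",p[:,:,::-1])
E
python3 go.py 0.5151 -0.014 0.138 1.277
```

```text
clock: 4.65
ee_pos: [0.454, -0.0854, 0.1292]
eef_rot: [0.48, 0.877, -0.0, -0.0]
contact_force: [-0.1, 0.3, 0.2]
opening: 0.0501
gripper_force: 0.0
clock: 5.65
ee_pos: [0.454, -0.0854, 0.2392]
eef_rot: [0.152, 0.988, -0.0, -0.0]
contact_force: [0.1, 0.4, -0.1]
opening: 0.0498
gripper_force: 0.0
turn -0.0107 delta [-0.0378  0.086   0.1012] clock 5.7
```

View pics/side2.png

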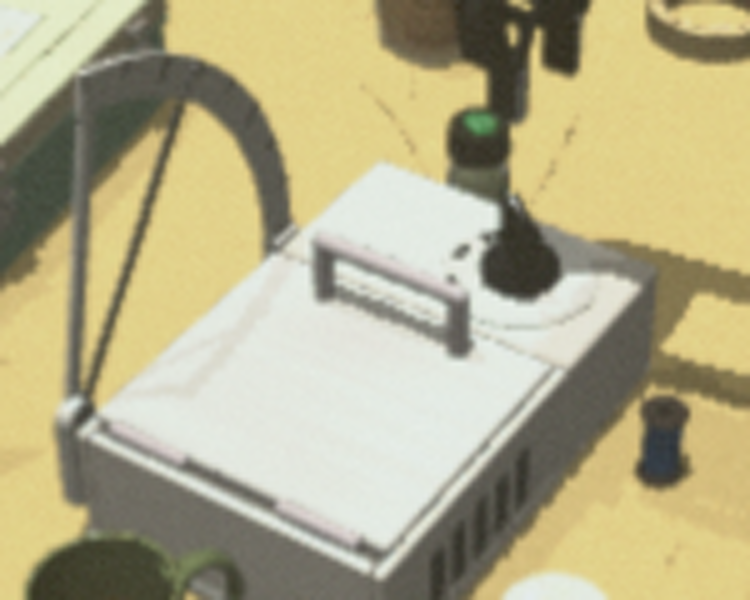

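The knob bar now points roughly away from the side camera (crop (515,230)), at the third mark. The bystanders have not moved. Next: a numeric check of the bar's yaw, and the move over the handle.

```bash
python3 - <<'E'
from h import *
c=env.get_calibration("side");p,d=env.camera("side");X=cloud(c,d)
m=(np.hypot(X[...,0]-.457,X[...,1]+.085)<.032)&(X[...,2]>.112)&(X[...,2]<.15)&(p.max(2)<95)
P=X[m][:,:2]; r=cv2.minAreaRect((P*1000).astype(np.float32)); print(m.sum(),P.mean(0),r)
w,v=np.linalg.eigh(np.cov(P.T));print("yaw box",np.arctan2(v[1,1],v[0,1])+.294)
E
python3 jog.py '0 0.01 0 -0.011; -0.01 0.02 0 0; -0.01 0.02 0 0; -0.01 0.02 0.02 0; -0.008 0.016 0.02 0; 0 0 0 0; 0 0 0 0' 0.06; python3 go.py 0.5153 -0.0132 0.140 1.277
```

```text
74 [ 0.45526377 -0.07533445] ((457.892578125, -82.70821380615234), (13.342040061950684, 48.13097381591797), 35.589454650878906)
yaw box 2.5332196804457205
clock: 6.45
ee_pos: [0.5152, -0.0132, 0.1991]
eef_rot: [0.144, 0.99, -0.0, -0.001]
contact_force: [1.3, 0.2, 0.4]
opening: 0.06
gripper_force: 0.0
turn 0.0038 delta [-0.0002  0.0001  0.0591] clock 6.45
```

minAreaRect gives a 13x48 mm bar at a box yaw of about -0.66, so the selector is at about 1.36–1.4. It is set. Descending onto the handle.

```bash
python3 jog.py '0 0 0.02 0; 0 0 0.02 0; 0 0 0.012 0; 0 0 0.007 0; 0 0 0 0; 0 0 0 0'; python3 go.py 0.5153 -0.0132 0.140 1.277; python3 jog.py '0 0 0 0; 0 0 0 0; 0 0 0 0; 0 0 0 0; 0 0 0 0; 0 0 0 0' 0 40; python3 go.py 0.5153 -0.0132 0.140 1.277
```

```text
clock: 7.05
ee_pos: [0.5159, -0.0139, 0.1411]
eef_rot: [0.145, 0.989, 0.0, 0.001]
contact_force: [0.1, 0.2, 0.4]
opening: 0.0599
gripper_force: 0.0
turn 0.0027 delta [0.0007 0.0005 0.0011] clock 7.05
clock: 7.65
ee_pos: [0.5157, -0.0134, 0.1407]
eef_rot: [0.145, 0.989, 0.0, 0.0]
contact_force: [-0.9, 1.6, 4.2]
opening: 0.0103
gripper_force: 39.0
turn 0.0029 delta [0.0004 0.0001 0.0007] clock 7.65
```

```bash
python3 jog.py '0 0.0059 -0.0155 0; 0 0 0 0; 0 0.0074 -0.0147 0; 0 0 0 0; 0 0.0089 -0.0139 0; 0 0 0 0; 0 0.0104 -0.0129 0; 0 0 0 0; 0 0 0 0'; cat > ang.py <<'E'
from workcell import env;import numpy as np
s=env.sense();d=s["ee_pos"]-[.5157,-.0134,.1407];b=d[:2]@[.289,.957]; y,z=-.15+b,.048+d[2]
print("flap",np.arctan2(z,-y)-.3097,"r",np.hypot(y,z),"x slip",d[:2]@[.957,-.289],s["contact_force"],s["torque"])
E
python3 ang.py
```

```text
clock: 8.55
ee_pos: [0.5243, 0.0156, 0.1971]
eef_rot: [0.144, 0.99, -0.002, 0.0]
contact_force: [-2.1, -7.6, 4.2]
opening: 0.0104
gripper_force: 39.4
flap 0.4068301071289806 r 0.15889199195034273 x slip -0.00017306847509920666 [-2.09663337 -7.55667061  4.1693377 ] [-1.21268545  0.34122587  0.01519688]
```

```bash
python3 jog.py '0 0.0117 -0.0117 0; 0 0 0 0; 0 0.0128 -0.0105 0; 0 0 0 0; 0 0.0138 -0.009 0; 0 0 0 0; 0 0.0147 -0.0075 0; 0 0 0 0; 0 0.0154 -0.006 0; 0 0 0 0; 0 0 0 0'; python3 ang.py; python3 - <<'E'
from h import *
x0,y0,x1,y1=240,145,390,265
p,d=env.camera("side");np.savez("s3.npz",p=p,d=d);p=cv2.resize(p[y0:y1,x0:x1],None,fx=5,fy=5,interpolation=cv2.INTER_CUBIC);cv2.imwrite("pics/side3.png",p[:,:,::-1])
p,d=env.camera("top");np.savez("t3.npz",p=p,d=d);p=cv2.resize(p[130:250,220:360],None,fx=5,fy=5,interpolation=cv2.INTER_CUBIC);cv2.imwrite("pics/top3.png",p[:,:,::-1])
E
```

```text
clock: 9.65
ee_pos: [0.5441, 0.0818, 0.2431]
eef_rot: [0.145, 0.99, -0.001, 0.001]
contact_force: [-3.0, -5.5, 11.2]
opening: 0.0101
gripper_force: 41.8
flap 0.9357515826857482 r 0.1587410035156605 x slip -0.0003589524638495073 [-3.01915244 -5.50996683 11.23348855] [-0.94268252  0.65269461 -0.0472786 ]
```

View pics/side3.png

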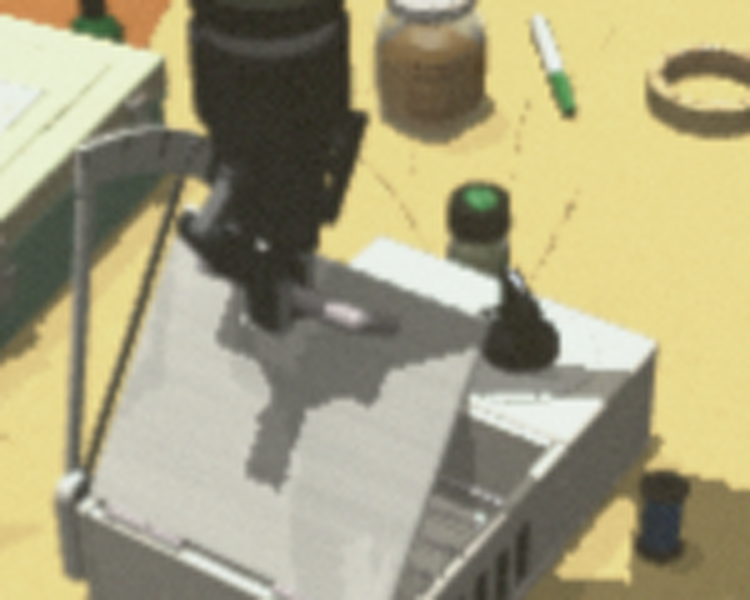

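View pics/top3.png

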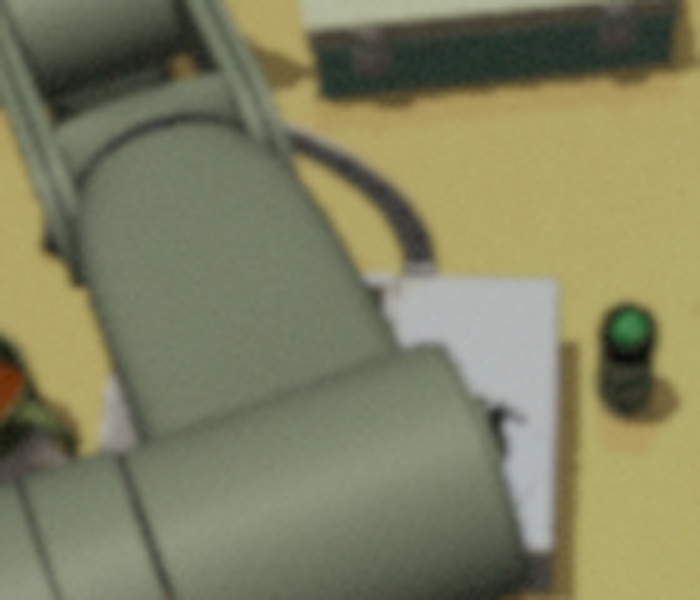

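The flap now stands nearly parallel to the pointer. In the side crop the pointer runs from (88,470) to (182,180) and the flap's back edge from (95,495) to (178,240). The knob stays at the third mark. Next I'll measure both lines to subpixel precision in the same image, plus a plane fit of the flap.

```bash
python3 - <<'E'
from h import *
M=np.array([.518,-.0045]);yaw=-.2936;Rz=np.array([[np.cos(yaw),-np.sin(yaw)],[np.sin(yaw),np.cos(yaw)]])
def onx(c,uv,bx):
    o,r=rays(c,uv);n=np.r_[Rz@[1,0],0];p0=np.r_[M+Rz@[bx,0],0];P=o+r*(((p0-o)@n)/(r@n))[:,None]
    return np.c_[(P[:,:2]-M)@Rz[:,1],P[:,2]]
def ang(L):
    L=L.astype(np.float32)*1000
    vx,vy,x,y=cv2.fitLine(L,cv2.DIST_HUBER,0,.01,.01).ravel();a=np.arctan2(abs(vy),abs(vx))
    hub=np.median(np.arctan2(L[:,1]-90,140-L[:,0])[L[:,1]>150]);return a.round(4),hub.round(4), "res",np.std((L-[x,y])@[-vy,vx]).round(2)
cs,ct=env.get_calibration("side"),env.get_calibration("top")
def darkline(g,a,b,w,axis):  # subpixel darkest crossing between endpoints
    out=[]
    rng=range(int(a[axis]),int(b[axis]),1 if b[axis]>a[axis] else -1)
    for i in rng:
        t=(i-a[axis])/(b[axis]-a[axis]);j=int(round(a[1-axis]+t*(b[1-axis]-a[1-axis])));s=np.arange(j-w,j+w+1)
        v=(g[i,s] if axis==1 else g[s,i]).astype(float);k=np.clip(np.percentile(v,60)-v-5,0,None)
        if k.sum()>15: x=(k*s).sum()/k.sum();out.append((x,i) if axis==1 else (i,x))
    return np.array(out)
g0=cv2.cvtColor(np.load("side0.npz")["p"],cv2.COLOR_RGB2GRAY)
P=darkline(g0,(260,231),(275,184),3,1);print("pointer side",len(P),ang(onx(cs,P,.104)))
gt=cv2.cvtColor(np.load("top0.npz")["p"],cv2.COLOR_RGB2GRAY)
P=darkline(gt,(254,175),(272,161),3,0);print("pointer top",len(P),ang(onx(ct,P,.104)))
z=np.load("s3.npz");X=cloud(cs,z["d"]);g3=cv2.cvtColor(z["p"],cv2.COLOR_RGB2GRAY)
# flap back edge: strongest dark/yellow->bright gradient right of the pointer (saturation drop)
S=cv2.cvtColor(z["p"],cv2.COLOR_RGB2HSV)[...,1].astype(float);E=[]
for v in range(200,236):
    u0=int(round(261+(242-v)*.325));s=np.arange(u0-3,u0+7)
    dz=S[v,s];lo,hi=dz[-3:].mean(),dz[:6].max();th=(lo+hi)/2
    i=max([k for k in range(len(s)-1) if dz[k]>=th>dz[k+1]],default=None)
    if i is not None:E.append((s[i]+(dz[i]-th)/(dz[i]-dz[i+1]),v))
E=np.array(E);print(E[::7].round(1).tolist());print("flap edge",len(E),ang(onx(cs,E,.095)))
Lb=(X[...,:2]-M)@Rz
v,u=np.mgrid[:400,:640];m=(u>265)&(u<320)&(v>215)&(v<255)&(z["p"].min(2)>70)&(abs(Lb[...,0])<.085)&(X[...,2]>.11)&(Lb[...,1]>.03)
Q=np.c_[Lb[m],X[m][:,2]];A=np.c_[Q[:,0],Q[:,1],np.ones(len(Q))]
for _ in range(4):
    c=np.linalg.lstsq(A,Q[:,2],rcond=None)[0];e=abs(A@c-Q[:,2]);k=e<.006;A,Q=A[k],Q[k]
print("plane",len(Q),c,"angle",np.arctan(-c[1]),"x tilt",c[0])
E
```

```text
pointer side 47 (np.float32(0.9529), np.float32(0.9598), 'res', np.float32(0.43))
pointer top 18 (np.float32(0.9445), np.float32(0.9643), 'res', np.float32(0.42))
[[272.5, 200.0], [269.7, 207.0], [267.6, 214.0], [265.5, 221.0], [263.6, 228.0], [260.8, 235.0]]
flap edge 36 (np.float32(0.9489), np.float32(0.9663), 'res', np.float32(1.09))
plane 1724 [ 0.00304069 -1.33570445  0.29017977] angle 0.9281478498195108 x tilt 0.003040691955500636
```

The pointer is at about 0.948. The flap reads 0.936 from the kinematics, 0.949 from its edge and 0.928 from the plane fit. I'll nudge it up by about 0.01, settle, and check the hold.

```bash
python3 jog.py '0 0.0014 -0.0005 0; 0 0 0 0; 0 0 0 0; 0 0 0 0'; python3 ang.py; python3 jog.py '0 0 0 0; 0 0 0 0; 0 0 0 0; 0 0 0 0; 0 0 0 0'; python3 ang.py
```

```text
clock: 10.15
ee_pos: [0.5444, 0.0827, 0.2435]
eef_rot: [0.145, 0.989, -0.001, 0.0]
contact_force: [-4.0, -5.6, 10.6]
opening: 0.0106
gripper_force: 41.7
flap 0.9424333750153634 r 0.15877209143806884 x slip -0.0003489117170256159 [-4.03382161 -5.61154913 10.57126447] [-1.03382343  0.66355585 -0.02625925]
clock: 10.65
ee_pos: [0.5444, 0.0827, 0.2435]
eef_rot: [0.145, 0.989, -0.001, 0.0]
contact_force: [-3.0, -4.9, 10.9]
opening: 0.0103
gripper_force: 41.7
flap 0.9423233534927952 r 0.15876167697637547 x slip -0.00035011799613726143 [-2.95658149 -4.88939212 10.90861177] [-0.9844152   0.63335304  0.07932142]
```

Steady at the pointer, within measurement error. Handing in.

```bash
python3 -c "
from workcell import env;print(env.finish_job())"
```

```text
the job is handed in; nothing more can be done
None
```

The job is handed in: I turned the selector to the three-dot vent position and let go, then lifted the flap. The gripper is holding it steady at about 0.94 rad, against about 0.95 measured for the pointer.

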